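# Swing the filter carousel to its pointer and lock it

## Robot

A 7-joint arm with a two-finger parallel gripper is mounted at the origin on the work surface. World frame = base frame: x ahead of the robot, y to its left, z up, the work surface at z = 0. Lengths are in m, angles in rad, forces in N, time in s.
With the tool pointing down it reaches from about 0.425 to 0.825 m from the base axis. Payload 3.6 kg.
Tool frame: the origin (TCP) lies at the very end of the fingers, on their centre line; the grasp point (between the pads) lies 19 mm behind it; z points along the fingers, y is the line along which they close (so a half turn about z gives the same grasp; the last joint's range is limited). The gripper opens to 93 mm and grips with 3 to 60 N. Pads are 15 mm wide; open, the fingers measure 128 mm over their backs; the gripper's body (75 mm by 188 mm) begins 65 mm behind the grasp point.
Start: joints at [-1.24, 0.615, -0.013, 1.423, 0.008, 1.103, -0.04], TCP at [0.228, 0.609, 0.219] pointing down, gripper open.
Joint ranges: [-3.12, 3.12], [-0.3, 2.06], [-1.34, 1.32], [0.26, 2.42], [-1.36, 4.5], [0.01, 1.98], [-2.84, 2.84]. Speed limits (rad/s): [2.79, 2.79, 3.14, 3.14, 3.14, 3.14, 3.14].

## Interface

Orientations are given as a rotation vector (axis times angle).
In Python, from station import observe, read_camera, sign_off gives the robot as it stands.
- The arm moves only by the tool step_arm, never from a script. Its argument "moves" is a list of rows, each a list of 3 entries, a list of its own where there are three numbers: the shift along the tool's x, y, z normalised to -1 to 1, where 1 is 0.2 m, then the turn, a rotation vector about the tool's x, y, z normalised to -1 to 1, where 1 is pi rad, then the finger opening in mm, from 0 to 93. A call has 1 to 12 rows; each row is the pose to reach, as a shift and turn from the pose commanded when the call began, along the tool's axes at that moment, turning the shorter way round; what a row does not reach only later rows make up. A row lasts 1/10 s, in which the tool goes at most 50 mm and 8.59 degrees, less where a joint would pass 70% of its speed; a pose out of reach is approached as far as the arm can. A call with a number of a shift or a turn outside -1 to 1 is refused whole. A call with a gripper value outside its range is refused whole. The fingers move at their own pace and stop on an object; "force" is the grip in N (left out, the last holds). Time passes only in rows, so rows that repeat a pose let the fingers close. It gives the time, the measured TCP pose, the force, the opening and the grip force at its end, in the units of the state.
- observe(): the state, without advancing time (a new reading comes with each control period).
- read_camera(name): name is "scene" or "top" or "wrist"; returns a dict with "image" (384x512x3 uint8, red, green, blue), "intrinsics" (3x3 intrinsics, pixels), "cam_to_world" (4x4, takes a point from camera to world coordinates). Camera axes: x right, y down, z forward; pixel columns grow to the right and rows downward; lengths in m; the calibration is good to about 2 mm. A picture is of the moment at which its call begins. There is no depth.
- sign_off(): hands the job in; it is judged then, once.
The state is a dict: "clock": time; "joint_positions": joint angles; "dq": joint speeds; "effort": joint torques, N m; "ee_pos": TCP position; "ee_rot": TCP orientation; "ft_force": force on the tool from outside, world axes, zero at the start; "moment": the same for the moment, N m; "opening": finger opening in m; "finger_force": force on a finger pad.
Only numpy, scipy, OpenCV 4.12 (cv2) and the standard library are available. Lean on these libraries where they do the work, as an engineer would, in place of code of your own. Each camera call takes 0.05 s, during which the arm holds its last target. There are 200 camera calls.

## Task

Take the steel locking pin from its stand, put it into the hole in the rim of the filter carousel's disc, and with the pin swing the disc round to the steel pointer bar, going the shorter way round. Feel about near the pointer, pressing and pushing only gently (well under 25 N on the pin), until the pin drops into the hidden latch hole and its head sits down on the disc; then let go, leaving it upright and the other things on the bench undisturbed.

Things in the scene. Friction and masses are not known exactly. Their poses are not given: they have to be found in the camera images.
- pin: the loose steel locking pin: a round shank 9 mm across and 27 mm long (blunt end, the last 1 mm bevelled to 7.8 mm), then a plain round grip head 18 mm across and 40 mm tall above it. Origin at the tip of the shank, z up towards the head: the head runs from 27 to 67 mm above the origin. 60 g. It starts upright in its stand
- pin_tip (a point): centre of the pin's lower end, the same point as the pin's origin. Dragged a long way in the disc hole the pin may slowly lean in the grip (the hole allows 0.2 rad); let go and it stands up again
- stand: fixed grey block, 60 x 60 x 34 mm, with one 12 mm hole in which the pin waits upright, its head (40 mm) standing on top. Origin: centre of the underside, z up
- carousel: fixed white square plinth of the filter carousel, 200 x 200 mm, its floor 30 mm above the table. Origin: centre of the underside, on the vertical spindle axis; z up. The floor is smooth and level but for the hidden latch hole
- disc_top (a point): centre of the top face of the carousel's disc, on the spindle axis, 44 mm above the table. The disc is a flat twelve-sided aluminium plate, 180 mm across flats, 10 mm thick, underside 34 mm above the table; it turns endlessly either way with a steady drag (about 0.08 N m). On it are six small filters (2.5 mm proud) and a low hub 34 mm across, 10 mm high
- disc_hole (a point): centre of the upper mouth of the only through hole in the disc, 70 mm from the spindle axis, 11 mm across with a thin dark rim; it turns with the disc. A pin put in here stands with its tip on the plinth floor (30 mm above the table), head 13 mm clear of the disc, and turns the disc when pushed sideways
- station: fixed steel pointer bar, 24 mm wide, 30 mm high, sticking 47 mm out from under the disc with a pointed end, on either the plinth's +y or its -y side; the other side has none. Origin: on the table, on the bar's centre line, 70 mm from the spindle axis. The line from the spindle axis through this origin is the pointer line; the bar's x axis runs level across it
- search (a point): point on the pointer line at floor height (30 mm), 70 mm from the spindle axis, under the disc. The unseen latch hole (11 mm along the circle, 15 mm radially) has its centre anywhere within 14 mm of here to either side, at right angles to the pointer line: find it by feel. Over it the pin drops 13 mm, until its head rests on the disc (tip 17 mm above the table)
- dish: bystander: glass petri dish, 90 mm across, 16 mm high; leave it alone
- spatula: bystander: steel spatula about 180 mm long lying flat; leave it alone
- jar: bystander: small specimen jar, 60 mm across, 75 mm high; leave it alone
- slidebox: bystander: grey slide box, 100 x 80 x 34 mm; leave it alone
- reagent: bystander: amber bottle, 64 mm across, 140 mm high; leave it alone

How it is judged:
By the outcome, as a careful person would: the job done as asked, in the order asked, and still so for the second after the job is handed in, with the robot touching nothing.
It also fails if it takes over 72 s, if anything falls off the work surface, if the arm or the gripper's body presses on something with over 40 N, if the wrist force passes 120 N, or if a joint passes its speed limit or range.

## Working session

There is one attempt and no reset: what is moved stays moved. The work goes in short steps, Python scripts to look and compute and a tool call to move; the robot and the scene stay as the last step left them, time stands still between calls to the robot, and variables do not carry over. Pictures are saved under pics/ and viewed, at most 10 in all, crops included, and the job is handed in when it is done.

Besides the shell and the picture viewer there is one more tool, called after ">>>" as name(argument=value, ...) on one line, values as JSON. step_arm: Moves the arm, as the interface text tells. Scaled input: -1 to 1 covers 0.2 m each way for a shift and pi rad each way for a turn. Its arguments: {"type":"object","properties":{"moves":{"type":"array"},"force":{"type":"number"}},"required":["moves"]}

```bash
mkdir -p pics; python3 - <<'E'
from station import *
import cv2,numpy as np
np.set_printoptions(precision=4,suppress=True)
s=observe();print({k:np.round(v,4) for k,v in s.items()})
for n in("scene","top"):
    r=read_camera(n);cv2.imwrite(f"pics/{n}0.png",r["image"][:,:,::-1]);np.savez(f"{n}0.npz",**r);print(n,r["intrinsics"],r["cam_to_world"])
E
```

```text
{'clock': np.float64(0.0), 'joint_positions': array([-1.2395,  0.6159, -0.0126,  1.4249,  0.0081,  1.1034, -0.0404]), 'dq': array([-0.0002,  0.0012,  0.0006,  0.0009,  0.0001, -0.0005, -0.0001]), 'effort': array([ -0.0002, -45.8943,   0.2088, -16.5743,  -0.0611,   0.0205,
         0.0002]), 'ee_pos': array([0.2274, 0.6081, 0.2175]), 'ee_rot': array([-0.5589, -3.0911,  0.0039]), 'ft_force': array([ 0.1017, -1.1864,  0.0577]), 'moment': array([-0.0018,  0.0178,  0.0259]), 'finger_force': np.float64(0.0), 'opening': np.float64(0.093)}
scene [[346.9091   0.     260.5636]
 [  0.     346.9091 186.1456]
 [  0.       0.       1.    ]] [[ 0.8083  0.3776 -0.4518  0.9814]
 [ 0.5888 -0.5296  0.6106 -0.5966]
 [-0.0087 -0.7595 -0.6504  0.7009]
 [ 0.      0.      0.      1.    ]]
top [[399.7743   0.     251.9253]
 [  0.     399.7743 185.6835]
 [  0.       0.       1.    ]] [[-0.0008 -0.9904  0.1384  0.378 ]
 [-0.9998  0.0037  0.0211  0.0199]
 [-0.0215 -0.1384 -0.9901  1.2893]
 [ 0.      0.      0.      1.    ]]
```

View pics/top0.png

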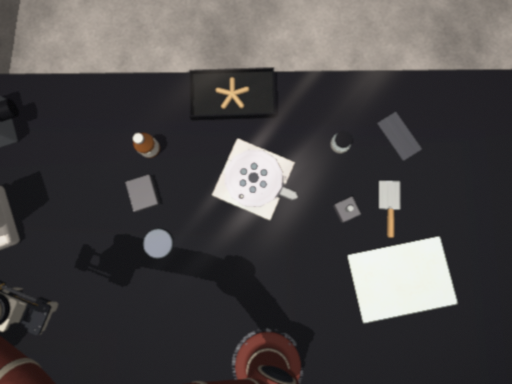

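View pics/scene0.png

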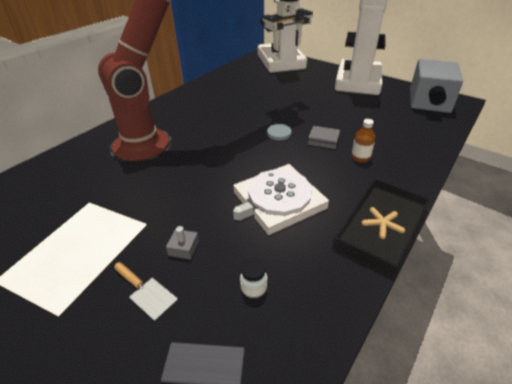

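The top view shows the stand at about (348,209) with the pin head at (350,208). The carousel is centred near (254,178), its pointer is at (289,193) on the -y side, and the dark-rimmed hole is near (241,196). Next I'll measure these and look at an enlarged crop.

```bash
cat > h.py <<'E'
import numpy as np,cv2
np.set_printoptions(precision=4,suppress=True)
def ray(r,uv,z):
    K,T=r["intrinsics"],r["cam_to_world"]
    d=T[:3,:3]@np.linalg.solve(K,[uv[0],uv[1],1.]);o=T[:3,3]
    return o+d*(z-o[2])/d[2]
def proj(r,p):
    T=r["cam_to_world"];c=T[:3,:3].T@(np.asarray(p)-T[:3,3]);q=r["intrinsics"]@c
    return q[:2]/q[2]
E
python3 - <<'E'
from h import *
r=np.load("top0.npz");im=r["image"]
a=cv2.resize(im[130:235,205:375],None,fx=4.7,fy=4.7,interpolation=cv2.INTER_CUBIC);cv2.imwrite("pics/top0c.png",a[:,:,::-1])
g=cv2.cvtColor(im,cv2.COLOR_RGB2GRAY)
m=(g>150).astype(np.uint8);m[:, :205]=0;m[:,310:]=0;m[:130]=0;m[225:]=0
cs,_=cv2.findContours(m,0,2);c=max(cs,key=cv2.contourArea);print(cv2.minAreaRect(c),cv2.contourArea(c))
E
```

```text
((259.878173828125, 181.40676879882812), (78.68763732910156, 63.208099365234375), 23.385221481323242) 3927.0
```

View pics/top0c.png

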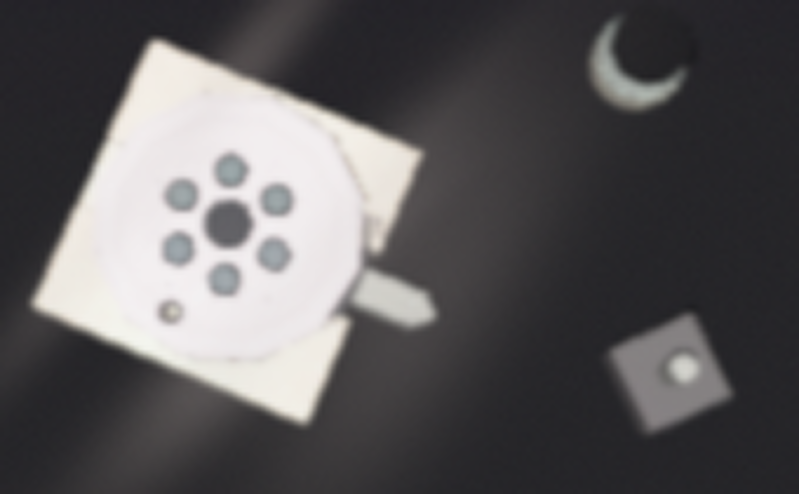

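The enlarged crop shows, in crop pixels:
- hub at (228,223)
- hole at (171,311)
- pointer tip at (437,313)
- pin head at (684,368)
- plinth corners at (155,40), (423,152), (308,424) and (33,303)

```bash
python3 - <<'E'
from h import *
r=np.load("top0.npz")
f=lambda x,y,z:ray(r,(205+(x+.5)/4.7-.5,130+(y+.5)/4.7-.5),z)
hub=f(228,223,.054);hole=f(171,311,.044);tip=f(437,313,.03);pin=f(684,368,.074)
c=np.array([f(*p,.03) for p in((155,40),(423,152),(308,424),(33,303))])
ctr=c.mean(0);print("hub",hub,"plinth",ctr,"sides",np.linalg.norm(np.roll(c,-1,0)-c,axis=1))
print("hole",hole,np.linalg.norm((hole-hub)[:2]),"tip",tip,np.linalg.norm((tip-hub)[:2]),"pin",pin)
e=c[1]-c[0]+c[2]-c[3];print("plinth edge ang",np.degrees(np.arctan2(e[1],e[0])))
for n,p in(("hole",hole),("tip",tip)):
    d=p-hub;print(n,np.degrees(np.arctan2(d[1],d[0])))
st=np.array([f(*p,.034) for p in((610,353),(692,313),(732,395),(648,434))]);print("stand",st.mean(0),np.linalg.norm(np.roll(st,-1,0)-st,axis=1))
s=np.load("scene0.npz");print("scene proj",[proj(s,p) for p in(hub,hole,tip,pin)])
from scipy.spatial.transform import Rotation as R
print(R.from_rotvec([-0.5589,-3.0911,0.0039]).as_matrix())
E
```

```text
hub [0.5779 0.0425 0.054 ] plinth [0.5783 0.0419 0.03  ] sides [0.1995 0.2011 0.2026 0.1997]
hole [0.5202 0.0808 0.044 ] 0.06925799764011252 tip [ 0.5199 -0.0976  0.03  ] 0.15166073283629544 pin [ 0.4788 -0.2518  0.074 ]
plinth edge ang -113.6784791899322
hole 146.42385755377546
tip -112.49848874376016
stand [ 0.4784 -0.2517  0.034 ] [0.0615 0.0601 0.062  0.0588]
scene proj [array([280.069 , 186.3198]), array([271.0933, 174.9098]), array([233.7663, 212.0936]), array([179.3973, 228.72  ])]
[[-0.9367  0.3502 -0.0008]
 [ 0.3502  0.9367 -0.0024]
 [-0.0001 -0.0025 -1.    ]]
```

```bash
cat >> h.py <<'E'
from scipy.spatial.transform import Rotation as Ro
def des(yaw):
    a=np.radians(yaw);y=np.array([np.cos(a),np.sin(a),0]);z=np.array([0,0,-1.]);return np.c_[np.cross(y,z),y,z]
def plan(p0,R0,wps):
    for w in wps:
        print(w,(R0.T@(np.array(w[:3])-p0)/.2).round(4).tolist(),(Ro.from_matrix(R0.T@des(w[3])).as_rotvec()/np.pi).round(4).tolist())
def now():
    from station import observe
    s=observe();R=Ro.from_rotvec(s["ee_rot"]).as_matrix()
    print("t",round(float(s["clock"]),2),"p",s["ee_pos"],"yaw",np.degrees(np.arctan2(R[1,1],R[0,1])).round(2),"tilt",R[:,2],"F",s["ft_force"],"q7",s["joint_positions"][6].round(3))
    return np.asarray(s["ee_pos"]),R
E
python3 - <<'E'
from h import *
p,R=now()
plan(p,R,[(.40,.48,.2,45)])
plan(np.array([.40,.48,.2]),des(45),[(.48,.24,.2,10)])
plan(np.array([.48,.24,.2]),des(10),[(.53,.03,.18,-30)])
plan(np.array([.53,.03,.18]),des(-30),[(.5,-.15,.16,-60)])
E
```

```text
t 0.1 p [0.2274 0.6082 0.2176] yaw 69.5 tilt [-0.0008 -0.0022 -1.    ] F [ 0.0219  0.2795 -0.7977] q7 -0.04
(0.4, 0.48, 0.2, 45) [-1.0328, -0.2979, 0.0887] [-0.0007, 0.0002, 0.1361]
(0.48, 0.24, 0.2, 10) [-1.1314, -0.5657, 0.0] [0.0, 0.0, 0.1944]
(0.53, 0.03, 0.18, -30) [-1.0775, 0.0639, 0.1] [0.0, 0.0, 0.2222]
(0.5, -0.15, 0.16, -60) [-0.8544, 0.3201, 0.1] [0.0, 0.0, 0.1667]
```

>>> step_arm(moves=[[[-1,-0.3,0.08],[0,0,0.14],93],[[-1,-0.3,0.08],[0,0,0.14],93],[[-1,-0.3,0.08],[0,0,0.14],93],[[-1,-0.3,0.08],[0,0,0.14],93],[[-1,-0.3,0.08],[0,0,0.14],93]])

```text
clock: 0.6
ee_pos: [0.4012, 0.4754, 0.2019]
ee_rot: [1.235, 2.882, -0.006]
ft_force: [1.1, 0.1, -0.2]
opening: 0.0929
finger_force: 0.0
```

>>> step_arm(moves=[[[-1,-0.5,0],[0,0,0.2],93],[[-1,-0.5,0],[0,0,0.2],93],[[-1,-0.5,0],[0,0,0.2],93],[[-1,-0.5,0],[0,0,0.2],93],[[-1,-0.5,0],[0,0,0.2],93],[[-1,-0.5,0],[0,0,0.2],93]])

```text
clock: 1.2
ee_pos: [0.4634, 0.2649, 0.2028]
ee_rot: [2.063, 2.367, -0.003]
ft_force: [0.9, 0.5, -0.1]
opening: 0.0929
finger_force: 0.0
```

>>> step_arm(moves=[[[-1,0.05,0.1],[0,0,0.22],93],[[-1,0.05,0.1],[0,0,0.22],93],[[-1,0.05,0.1],[0,0,0.22],93],[[-1,0.05,0.1],[0,0,0.22],93],[[-1,0.05,0.1],[0,0,0.22],93],[[-1,0.05,0.1],[0,0,0.22],93]])

```text
clock: 1.8
ee_pos: [0.5009, 0.0737, 0.1822]
ee_rot: [-2.738, -1.54, 0.001]
ft_force: [0.3, 1.0, -0.1]
opening: 0.0926
finger_force: 0.0
```

```bash
python3 - <<'E'
from h import *
p,R=now()
plan(p,R,[(.5,-.15,.16,-60),(.479,-.252,.14,-60)])
E
```

```text
t 1.8 p [0.5009 0.0737 0.1822] yaw -31.3 tilt [-0.0009  0.0004 -1.    ] F [ 0.2947  0.9624 -0.1322] q7 -0.433
(0.5, -0.15, 0.16, -60) [-0.9582, 0.5774, 0.1106] [-0.0003, 0.0001, 0.1595]
(0.479, -0.252, 0.14, -60) [-1.4485, 0.7527, 0.2105] [-0.0003, 0.0001, 0.1595]
```

>>> step_arm(moves=[[[-1,0.6,0.12],[0,0,0.16],60],[[-1,0.6,0.12],[0,0,0.16],60],[[-1,0.6,0.12],[0,0,0.16],60],[[-1,0.6,0.12],[0,0,0.16],60],[[-1,0.6,0.12],[0,0,0.16],60],[[-1,0.6,0.12],[0,0,0.16],60]])

```text
clock: 2.4
ee_pos: [0.4996, -0.1636, 0.1585]
ee_rot: [3.033, 0.807, -0.001]
ft_force: [0.3, 0.2, 0.1]
opening: 0.0601
finger_force: 0.0
```

```bash
python3 - <<'E'
from h import *
from station import *
p,R=now()
plan(p,R,[(.479,-.252,.12,-60)])
r=read_camera("wrist");cv2.imwrite("pics/w1.png",r["image"][:,:,::-1]);print(proj(r,[.4788,-.2518,.074]))
E
```

```text
t 2.4 p [ 0.4996 -0.1636  0.1585] yaw -60.22 tilt [ 0.0003 -0.0028 -1.    ] F [0.2516 0.2202 0.0826] q7 -0.363
(0.479, -0.252, 0.12, -60) [-0.3087, 0.3322, 0.1937] [0.0008, 0.0004, -0.0012]
[319.5988 246.6414]
```

View pics/w1.png

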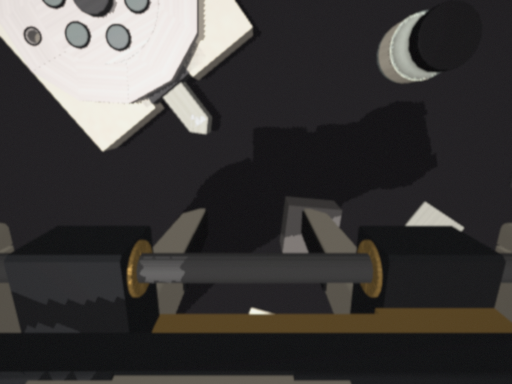

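The wrist view shows the disc hole at (32,36), the pointer's end near (205,130) and the jar at (430,40). The pin is hidden behind the fingers.

```bash
python3 - <<'E'
from h import *
from station import *
r=read_camera("wrist");np.savez("w1.npz",**r)
print("hole",ray(r,(32.5,36),.044),"ptr",ray(r,(207,113),.03),ray(r,(182,84),.03),ray(r,(166,100),.03),ray(r,(191,132),.03))
E
```

```text
hole [0.516  0.0847 0.044 ] ptr [ 0.5343 -0.0847  0.03  ] [ 0.5468 -0.0497  0.03  ] [ 0.5247 -0.0424  0.03  ] [ 0.5087 -0.0791  0.03  ]
```

>>> step_arm(moves=[[[-0.31,0.33,0.19],[0,0,0],60],[[-0.31,0.33,0.19],[0,0,0],60],[[-0.31,0.33,0.19],[0,0,0],60],[[-0.31,0.33,0.19],[0,0,0],60]])

```text
clock: 2.9
ee_pos: [0.4793, -0.2459, 0.12]
ee_rot: [-3.031, -0.814, 0.0]
ft_force: [0.5, 0.5, -1.1]
opening: 0.06
finger_force: 0.0
```

```bash
python3 - <<'E'
from h import *
from station import *
p,R=now()
plan(p,R,[(.4786,-.2518,.043,-60)])
E
```

```text
t 2.9 p [ 0.4793 -0.2459  0.12  ] yaw -59.92 tilt [-0.0007  0.0025 -1.    ] F [ 0.4562  0.55   -1.0778] q7 -0.169
(0.4786, -0.2518, 0.043, -60) [-0.0181, 0.0245, 0.3851] [-0.0008, -0.0002, 0.0004]
```

>>> step_arm(moves=[[[-0.018,0.025,0.2],[0,0,0],60],[[-0.018,0.025,0.38],[0,0,0],60],[[-0.018,0.025,0.385],[0,0,0],60],[[-0.018,0.025,0.385],[0,0,0],60]])

```text
clock: 3.3
ee_pos: [0.4793, -0.2516, 0.0439]
ee_rot: [-3.032, -0.817, -0.001]
ft_force: [-0.0, 0.1, 0.2]
opening: 0.0601
finger_force: 0.0
```

>>> step_arm(force=15, moves=[[[0,0,0],[0,0,0],12],[[0,0,0],[0,0,0],12],[[0,0,0],[0,0,0],12],[[0,0,0],[0,0,0],12],[[0,0,0],[0,0,0],12],[[0,0,0],[0,0,0],12],[[0,0,0],[0,0,0],12]])

```text
clock: 4.0
ee_pos: [0.4777, -0.2538, 0.0437]
ee_rot: [-3.034, -0.81, 0.001]
ft_force: [-0.7, 1.1, 3.3]
opening: 0.0175
finger_force: 15.0
```

```bash
python3 - <<'E'
from h import *
p,R=now()
plan(p,R,[(.4786,-.2518,.13,-60)])
plan(np.array([.4786,-.2518,.13]),R,[(.49,-.06,.13,-90)])
plan(np.array([.49,-.06,.13]),des(-90),[(.45,.13,.13,-123.6)])
E
```

```text
t 4.0 p [ 0.4777 -0.2538  0.0437] yaw -60.09 tilt [-0.0007  0.0012 -1.    ] F [-0.7431  1.1329  3.336 ] q7 -0.083
(0.4786, -0.2518, 0.13, -60) [0.0091, -0.0071, -0.4313] [-0.0004, 0.0, -0.0005]
(0.49, -0.06, 0.13, -90) [0.5276, -0.8029, 0.0011] [-0.0004, 0.0001, 0.1661]
(0.45, 0.13, 0.13, -123.6) [-0.2, -0.95, 0.0] [0.0, 0.0, 0.1867]
```

>>> step_arm(force=30, moves=[[[0,0,0],[0,0,0],10],[[0,0,-0.1],[0,0,0],10],[[0,0,-0.2],[0,0,0],10],[[0,0,-0.3],[0,0,0],10],[[0,0,-0.43],[0,0,0],10],[[0,0,-0.43],[0,0,0],10]])

```text
clock: 4.6
ee_pos: [0.4799, -0.2563, 0.1324]
ee_rot: [3.03, 0.808, 0.008]
ft_force: [1.0, -0.2, -0.8]
opening: 0.0176
finger_force: 30.0
```

>>> step_arm(moves=[[[0.07,-0.1,0],[0,0,0.025],10],[[0.15,-0.25,0],[0,0,0.05],10],[[0.25,-0.4,0],[0,0,0.08],10],[[0.35,-0.55,0],[0,0,0.11],10],[[0.45,-0.7,0],[0,0,0.14],10],[[0.53,-0.8,0],[0,0,0.166],10],[[0.53,-0.8,0],[0,0,0.166],10]])

```text
clock: 5.3
ee_pos: [0.4901, -0.0577, 0.1278]
ee_rot: [-3.139, -0.013, 0.005]
ft_force: [-0.4, -1.2, -1.5]
opening: 0.0171
finger_force: 30.0
```

>>> step_arm(moves=[[[-0.03,-0.15,0],[0,0,0.03],10],[[-0.07,-0.3,0],[0,0,0.06],10],[[-0.1,-0.5,0],[0,0,0.1],10],[[-0.14,-0.65,0],[0,0,0.13],10],[[-0.17,-0.8,0],[0,0,0.16],10],[[-0.2,-0.95,0],[0,0,0.187],10],[[-0.2,-0.95,0],[0,0,0.187],10],[[-0.2,-0.95,0],[0,0,0.187],10]])

```text
clock: 6.1
ee_pos: [0.4501, 0.1263, 0.1291]
ee_rot: [3.006, -0.906, 0.001]
ft_force: [-0.4, -0.2, -0.8]
opening: 0.0177
finger_force: 30.0
```

```bash
python3 - <<'E'
from h import *
from station import *
p,R=now()
r=read_camera("wrist");np.savez("w2.npz",**r);cv2.imwrite("pics/w2.png",r["image"][:,:,::-1]);print(proj(r,[.5202,.0808,.044]),proj(r,[.578,.0422,.054]))
E
```

```text
t 6.1 p [0.4501 0.1263 0.1291] yaw -123.54 tilt [-0.0001 -0.0022 -1.    ] F [-0.4458 -0.2014 -0.7755] q7 -1.691
[252.1423  95.1257] [252.2442   0.0027]
```

View pics/w2.png

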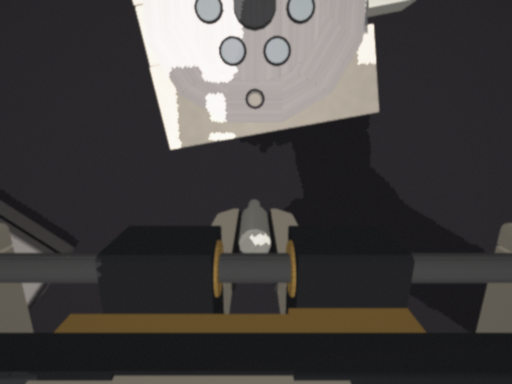

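The wrist view shows the disc hole at (255,99) and the pin held upright with its tip near (254,204).

```bash
python3 - <<'E'
from h import *
r=np.load("w2.npz")
h=ray(r,(255,99),.044);hub=ray(r,(255,9),.054);t=ray(r,(254,205),.0925)
print("hole",h,"hub~",hub,"tip",t,"tcp-based tip proj",proj(r,[.4501,.1263,.0925]))
im=r["image"];g=cv2.cvtColor(im,cv2.COLOR_RGB2GRAY);c=g[82:116,238:272]
for th in(90,110,130):
    m=(c<th).astype(np.uint8);cs,_=cv2.findContours(m,0,2)
    print(th,[(cv2.minEnclosingCircle(k)[0][0]+238,cv2.minEnclosingCircle(k)[0][1]+82,cv2.minEnclosingCircle(k)[1]) for k in cs if cv2.contourArea(k)>30])
print(h-t)
a=cv2.resize(im[60:270,200:310],None,fx=2.8,fy=2.8);cv2.imwrite("pics/w2c.png",a[:,:,::-1])
E
```

```text
hole [0.5161 0.0805 0.044 ] hub~ [0.5717 0.0438 0.054 ] tip [0.4493 0.1259 0.0925] tcp-based tip proj [252.9705 204.4016]
90 [(254.80612182617188, 98.26530647277832, 9.300408363342285)]
110 [(254.66494750976562, 98.32474136352539, 9.698182106018066)]
130 [(254.5476188659668, 98.32539749145508, 10.004514694213867)]
[ 0.0669 -0.0454 -0.0485]
```

View pics/w2c.png

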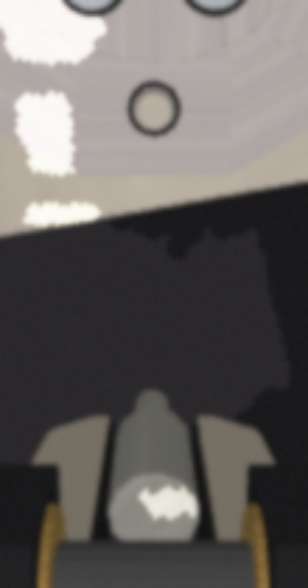

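The pin tip matches the TCP. The wrist and top views disagree by about 4 mm on the hole, so I'll close in and measure again there.

```bash
python3 - <<'E'
from h import *
p,R=now()
plan(p,R,[(.4932,.0972,.092,-123.6)])
E
```

```text
t 6.15 p [0.4503 0.1254 0.1294] yaw -123.67 tilt [ 0.0004 -0.0019 -1.    ] F [ 0.1508  0.9573 -0.2965] q7 -1.691
(0.4932, 0.0972, 0.092, -123.6) [0.2564, -0.0016, 0.1875] [0.0004, -0.0004, -0.0004]
```

>>> step_arm(moves=[[[0.09,0,0.06],[0,0,0],10],[[0.18,0,0.12],[0,0,0],10],[[0.255,0,0.187],[0,0,0],10],[[0.255,0,0.187],[0,0,0],10],[[0.255,0,0.187],[0,0,0],10]])

```text
clock: 6.65
ee_pos: [0.4923, 0.0972, 0.0923]
ee_rot: [3.005, -0.913, -0.001]
ft_force: [-0.2, 0.6, 0.0]
opening: 0.0175
finger_force: 30.0
```

```bash
python3 - <<'E'
from h import *
from station import *
p,R=now()
r=read_camera("wrist");np.savez("w3.npz",**r)
a=cv2.resize(r["image"][100:250,190:320],None,fx=4,fy=4);cv2.imwrite("pics/w3.png",a[:,:,::-1]);print(proj(r,[.5182,.0806,.044]),proj(r,p-[0,0,.037]))
E
```

```text
t 6.65 p [0.4923 0.0972 0.0923] yaw -123.81 tilt [-0.0008 -0.0005 -1.    ] F [-0.2034  0.5689  0.0029] q7 -1.59
[252.2574 162.4544] [253.0644 204.2303]
```

View pics/w3.png

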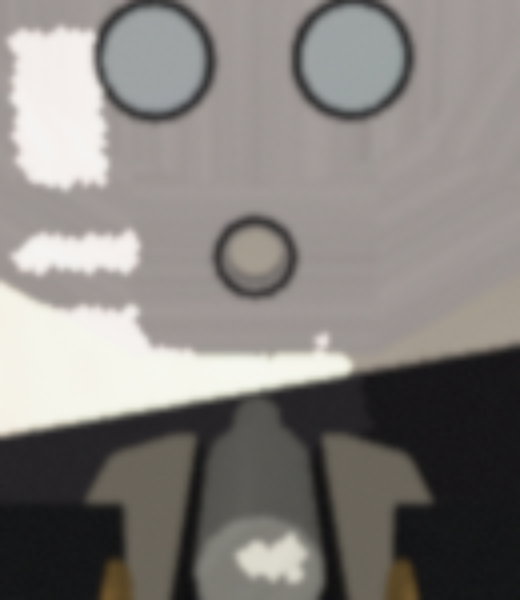

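In this crop the hole is at full-image (254,164) and the pin tip at about (253.8,204).

```bash
python3 - <<'E'
from h import *
r=np.load("w3.npz");p=np.array([.4923,.0972,.0923])
h=ray(r,(254,164),.044);t=ray(r,(253.8,204.3),.0553)
print(h,t,h-t,r["cam_to_world"][:3,3])
p,R=now();w=p+(h-t);w[2]=p[2]
plan(p,R,[(*w[:2],w[2],-123.6)])
E
```

```text
[0.5164 0.0801 0.044 ] [0.4919 0.0967 0.0553] [ 0.0245 -0.0166 -0.0113] [0.549  0.0582 0.2583]
t 6.7 p [0.4922 0.098  0.0926] yaw -123.74 tilt [-0.0004  0.0001 -1.    ] F [-0.6085  0.4477 -0.3189] q7 -1.59
(np.float64(0.5166848897763028), np.float64(0.08138097799946038), np.float64(0.0925769040242994), -123.6) [0.148, 0.0009, -0.0001] [0.0, 0.0001, -0.0008]
```

>>> step_arm(moves=[[[0.05,0,0],[0,0,0],10],[[0.1,0,0],[0,0,0],10],[[0.147,0.001,0],[0,0,0],10],[[0.147,0.001,0],[0,0,0],10],[[0.147,0.001,0.03],[0,0,0],10],[[0.147,0.001,0.05],[0,0,0],10],[[0.147,0.001,0.06],[0,0,0],10],[[0.147,0.001,0.065],[0,0,0],10],[[0.147,0.001,0.07],[0,0,0],10],[[0.147,0.001,0.07],[0,0,0],10]])

```text
clock: 7.7
ee_pos: [0.5167, 0.0825, 0.0781]
ee_rot: [3.007, -0.909, -0.001]
ft_force: [-0.6, -0.4, -0.7]
opening: 0.0174
finger_force: 30.0
```

```bash
python3 - <<'E'
from h import *
p,R=now()
E
```

```text
t 7.7 p [0.5167 0.0825 0.0781] yaw -123.64 tilt [-0.0004 -0.0001 -1.    ] F [-0.6498 -0.3864 -0.7206] q7 -1.554
```

>>> step_arm(moves=[[[0,0,0.01],[0,0,0],10],[[0,0,0.02],[0,0,0],10],[[0,0,0.03],[0,0,0],10],[[0,0,0.04],[0,0,0],10],[[0,0,0.04],[0,0,0],10]])

```text
clock: 8.2
ee_pos: [0.5167, 0.0825, 0.0699]
ee_rot: [3.007, -0.909, -0.001]
ft_force: [0.2, -0.2, -0.9]
opening: 0.0174
finger_force: 30.0
```

>>> step_arm(moves=[[[0,0,0.005],[0,0,0],10],[[0,0,0.01],[0,0,0],10],[[0,0,0.015],[0,0,0],10],[[0,0,0.015],[0,0,0],10]])

```text
clock: 8.6
ee_pos: [0.5168, 0.0825, 0.0671]
ee_rot: [3.007, -0.909, -0.0]
ft_force: [-0.0, -0.2, -0.3]
opening: 0.0174
finger_force: 30.0
```

```bash
cat >> h.py <<'E'
def arc(p,R,C,rad,da,n,dz=0):
    d=p[:2]-C;a0=np.arctan2(d[1],d[0]);yaw0=np.degrees(np.arctan2(R[1,1],R[0,1]))
    print("angle",np.degrees(a0)%360,"rad",np.hypot(*d));out=[]
    for k in range(1,n+1):
        a=a0+np.radians(da*k);w=np.r_[C+rad*np.array([np.cos(a),np.sin(a)]),p[2]+dz]
        s=R.T@(w-p)/.2;out.append([[round(float(v),3)+0. for v in s],[0,0,round(-da*k/180,4)],10])
    print(out)
E
python3 - <<'E'
from h import *
p,R=now();C=np.array([.5755,.0436])
arc(p,R,C,np.hypot(*(p[:2]-C)),2,10,.0008)
E
```

```text
t 8.6 p [0.5168 0.0825 0.0671] yaw -123.64 tilt [-0.0003 -0.     -1.    ] F [-0.0225 -0.183  -0.3176] q7 -1.538
angle 146.47775295639102 rad 0.0704293115111889
[[[0.0, 0.012, -0.004], [0, 0, -0.0111], 10], [[0.001, 0.025, -0.004], [0, 0, -0.0222], 10], [[0.002, 0.037, -0.004], [0, 0, -0.0333], 10], [[0.004, 0.049, -0.004], [0, 0, -0.0444], 10], [[0.005, 0.061, -0.004], [0, 0, -0.0556], 10], [[0.008, 0.073, -0.004], [0, 0, -0.0667], 10], [[0.011, 0.085, -0.004], [0, 0, -0.0778], 10], [[0.014, 0.097, -0.004], [0, 0, -0.0889], 10], [[0.017, 0.109, -0.004], [0, 0, -0.1], 10], [[0.021, 0.12, -0.004], [0, 0, -0.1111], 10]]
```

>>> step_arm(moves=[[[0,0.012,-0.004],[0,0,-0.011],10],[[0.001,0.025,-0.004],[0,0,-0.022],10],[[0.002,0.037,-0.004],[0,0,-0.033],10],[[0.004,0.049,-0.004],[0,0,-0.044],10],[[0.005,0.061,-0.004],[0,0,-0.056],10],[[0.008,0.073,-0.004],[0,0,-0.067],10],[[0.011,0.085,-0.004],[0,0,-0.078],10],[[0.014,0.097,-0.004],[0,0,-0.089],10],[[0.017,0.109,-0.004],[0,0,-0.1],10],[[0.021,0.12,-0.004],[0,0,-0.111],10]])

```text
clock: 9.6
ee_pos: [0.5073, 0.0609, 0.0681]
ee_rot: [-3.119, 0.371, -0.0]
ft_force: [-0.3, 0.8, -1.1]
opening: 0.0173
finger_force: 30.0
```

```bash
python3 - <<'E'
from h import *
from station import *
p,R=now();s=observe();print("tool F",R.T@s["ft_force"],"M",R.T@s["moment"]);C=np.array([.5755,.0436])
d=p[:2]-C;print(np.degrees(np.arctan2(d[1],d[0]))%360,np.hypot(*d))
E
```

```text
t 9.6 p [0.5073 0.0609 0.0681] yaw -103.55 tilt [ 0.0004  0.0011 -1.    ] F [-0.3236  0.8149 -1.1327] q7 -1.215
tool F [-0.5057 -0.715   1.1335] M [ 0.2843 -0.1259  0.0477]
165.77986988553982 0.07032430264256447
```

>>> step_arm(moves=[[[0,0.012,0],[0,0,-0.011],10],[[0.001,0.025,0],[0,0,-0.022],10],[[0.002,0.037,0],[0,0,-0.033],10],[[0.004,0.049,0],[0,0,-0.044],10],[[0.005,0.061,0],[0,0,-0.056],10],[[0.008,0.073,0],[0,0,-0.067],10],[[0.011,0.085,0],[0,0,-0.078],10],[[0.014,0.097,0],[0,0,-0.089],10],[[0.017,0.109,0],[0,0,-0.1],10],[[0.021,0.12,0],[0,0,-0.111],10]])

```text
clock: 10.6
ee_pos: [0.5054, 0.0364, 0.0681]
ee_rot: [-3.136, -0.177, 0.0]
ft_force: [1.4, 0.9, -0.6]
opening: 0.0177
finger_force: 30.0
```

```bash
python3 - <<'E'
from h import *
from station import *
p,R=now();s=observe();print("tool F",R.T@s["ft_force"],"M",R.T@s["moment"]);C=np.array([.5755,.0436])
d=p[:2]-C;print(np.degrees(np.arctan2(d[1],d[0]))%360,np.hypot(*d))
r=read_camera("wrist");np.savez("w4.npz",**r)
a=cv2.resize(r["image"][0:260,130:380],None,fx=2.3,fy=2.3);cv2.imwrite("pics/w4.png",a[:,:,::-1])
E
```

```text
t 10.6 p [0.5054 0.0364 0.0681] yaw -83.55 tilt [-0.0003  0.001  -1.    ] F [ 1.3507  0.9152 -0.5935] q7 -0.906
tool F [ 1.445  -0.7571  0.5941] M [ 0.3082 -0.1048 -0.0436]
185.8388524575505 0.07043669102637384
```

View pics/w4.png

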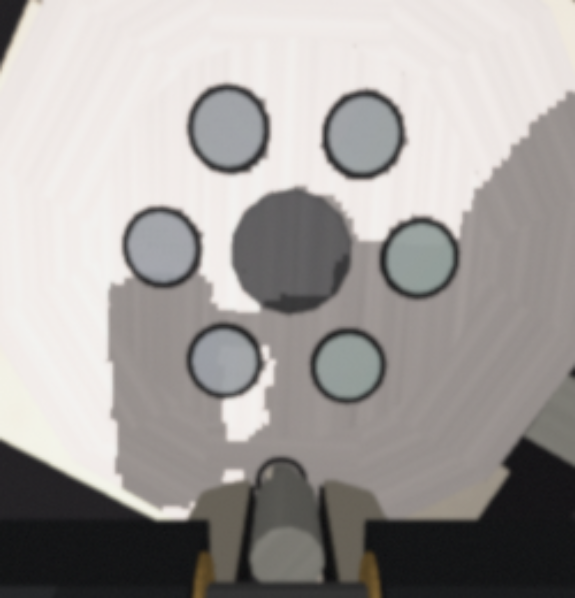

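The pin sits in the hole and the disc has turned with it. The hub shows at about full-image (257,108.7) and the pointer at the right edge.

```bash
python3 - <<'E'
from h import *
r=np.load("w4.npz")
print(ray(r,(256.7,108.5),.054),r["cam_to_world"][:3,3])
# pointer edges/tip full-frame search: bright region right side
im=r["image"];a=cv2.resize(im[60:260,330:512],None,fx=3,fy=3);cv2.imwrite("pics/w4p.png",a[:,:,::-1])
for z,q in((.03,(.5199,-.0976,.03)),(.03,(.575,.0436,.03))):print(proj(r,q))
E
```

```text
[0.5759 0.0418 0.054 ] [0.5733 0.043  0.2341]
[426.1975 203.8697]
[253.8662 109.9541]
```

View pics/w4p.png

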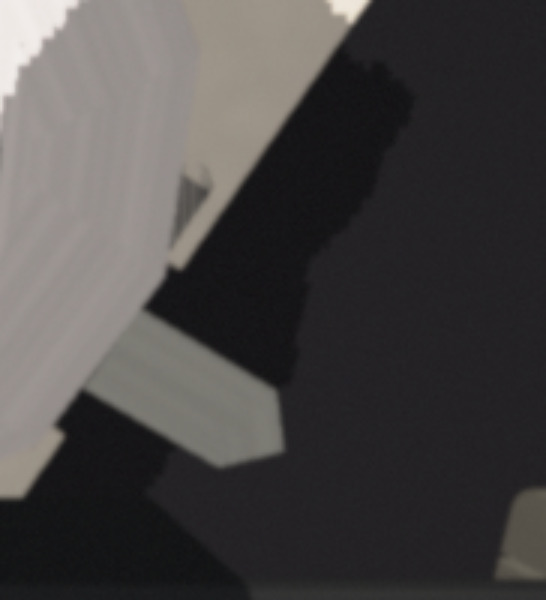

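In this crop the pointer's sides run (145,310)–(277,388) and (85,388)–(220,467), and its tip is at about (283,450).

```bash
python3 - <<'E'
from h import *
r=np.load("w4.npz")
f=lambda x,y:ray(r,(330+(x+.5)/3-.5,60+(y+.5)/3-.5),.03)[:2]
A,B,c,D,T=f(145,310),f(277,388),f(85,388),f(220,467),f(283,450)
C=np.array([.5757,.0427])
an=lambda v:np.degrees(np.arctan2(v[1],v[0]))%360
print("width",np.linalg.norm(A-c),np.linalg.norm(B-D),"edge dirs",an(B-A),an(D-c))
for P in((A+c)/2,(B+D)/2,T):print(P,an(P-C),np.linalg.norm(P-C))
u=(B-A)+(D-c);u/=np.linalg.norm(u);M=(A+B+c+D)/4
s=C+u*((M-C)@u); print("offset of C from bar line",(M-C)-u*((M-C)@u),"dir",an(u))
Q=M+u*(.07-(M-C)@u);print("search pt",Q,an(Q-C))
p,R=now();arc(p,R,np.array([.5755,.0436]),.0704,2,11)
print(an(p[:2]-C),np.hypot(*(p[:2]-C)))
E
```

```text
width 0.024099781463799208 0.024487002480121735 edge dirs 247.15405853572562 246.57862292734575
[ 0.5365 -0.0478] 246.58004437711716 0.09861055136547474
[ 0.5199 -0.0866] 246.66397699250126 0.140822009351597
[ 0.515  -0.0972] 246.55469397759651 0.15244756533679174
offset of C from bar line [-0.0004  0.0002] dir 246.86005137277613
search pt [ 0.5477 -0.0215] 246.46560711408858
t 10.65 p [0.5055 0.0356 0.0682] yaw -83.54 tilt [ 0.0001  0.0003 -1.    ] F [ 0.5473  1.0895 -1.1265] q7 -0.905
angle 186.5044014546693 rad 0.07041271536783728
[[[0.0, 0.012, 0.0], [0, 0, -0.0111], 10], [[0.001, 0.025, 0.0], [0, 0, -0.0222], 10], [[0.002, 0.037, 0.0], [0, 0, -0.0333], 10], [[0.004, 0.049, 0.0], [0, 0, -0.0444], 10], [[0.005, 0.061, 0.0], [0, 0, -0.0556], 10], [[0.008, 0.073, 0.0], [0, 0, -0.0667], 10], [[0.011, 0.085, 0.0], [0, 0, -0.0778], 10], [[0.014, 0.097, 0.0], [0, 0, -0.0889], 10], [[0.017, 0.109, 0.0], [0, 0, -0.1], 10], [[0.021, 0.12, 0.0], [0, 0, -0.1111], 10], [[0.026, 0.132, 0.0], [0, 0, -0.1222], 10]]
185.75940364731827 0.07051543732699851
```

>>> step_arm(moves=[[[0,0.012,0],[0,0,-0.011],10],[[0.001,0.025,0],[0,0,-0.022],10],[[0.002,0.037,0],[0,0,-0.033],10],[[0.004,0.049,0],[0,0,-0.044],10],[[0.005,0.061,0],[0,0,-0.056],10],[[0.008,0.073,0],[0,0,-0.067],10],[[0.011,0.085,0],[0,0,-0.078],10],[[0.014,0.097,0],[0,0,-0.089],10],[[0.017,0.109,0],[0,0,-0.1],10],[[0.021,0.12,0],[0,0,-0.111],10]])

```text
clock: 11.65
ee_pos: [0.5123, 0.0122, 0.068]
ee_rot: [3.058, 0.719, -0.0]
ft_force: [-0.8, 0.1, -0.6]
opening: 0.0172
finger_force: 30.0
```

>>> step_arm(moves=[[[0,0.012,0],[0,0,-0.011],10],[[0.001,0.025,0],[0,0,-0.022],10],[[0.002,0.037,0],[0,0,-0.033],10],[[0.004,0.049,0],[0,0,-0.044],10],[[0.005,0.061,0],[0,0,-0.056],10],[[0.008,0.073,0],[0,0,-0.067],10],[[0.011,0.085,0],[0,0,-0.078],10],[[0.014,0.097,0],[0,0,-0.089],10],[[0.017,0.109,0],[0,0,-0.1],10],[[0.021,0.12,0],[0,0,-0.111],10],[[0.026,0.132,0],[0,0,-0.122],10]])

```text
clock: 12.75
ee_pos: [0.5286, -0.0091, 0.068]
ee_rot: [-2.865, -1.288, 0.001]
ft_force: [-1.7, 0.5, -0.7]
opening: 0.0173
finger_force: 30.0
```

```bash
python3 - <<'E'
from h import *
from station import *
p,R=now();s=observe();print("tool F",R.T@s["ft_force"],"M",R.T@s["moment"]);C=np.array([.5757,.0427])
d=p[:2]-C;print(np.degrees(np.arctan2(d[1],d[0]))%360,np.hypot(*d))
arc(p,R,C,.070,1,6)
E
```

```text
t 12.75 p [ 0.5286 -0.0091  0.068 ] yaw -41.57 tilt [-0.0004 -0.0001 -1.    ] F [-1.7317  0.5295 -0.6618] q7 -0.309
tool F [-0.7527 -1.6467  0.6625] M [ 0.4116 -0.1666 -0.038 ]
227.73493005473213 0.06998405089370582
angle 227.73493005473213 rad 0.06998405089370582
[[[0.0, 0.006, 0.0], [0, 0, -0.0056], 10], [[0.0, 0.012, 0.0], [0, 0, -0.0111], 10], [[0.0, 0.018, 0.0], [0, 0, -0.0167], 10], [[0.0, 0.024, 0.0], [0, 0, -0.0222], 10], [[0.001, 0.031, 0.0], [0, 0, -0.0278], 10], [[0.001, 0.037, 0.0], [0, 0, -0.0333], 10]]
```

>>> step_arm(moves=[[[0,0,0],[0,0,0],28],[[0,0,0],[0,0,0],28],[[0,0,0],[0,0,0],28],[[0,0,0],[0,0,0],28]])

```text
clock: 13.15
ee_pos: [0.5289, -0.009, 0.0681]
ee_rot: [2.867, 1.284, 0.0]
ft_force: [-0.2, -0.1, -0.2]
opening: 0.028
finger_force: 0.0
```

>>> step_arm(force=30, moves=[[[0,0,0],[0,0,0],10],[[0,0,0],[0,0,0],10],[[0,0,0],[0,0,0],10],[[0,0,0],[0,0,0],10],[[0,0,0],[0,0,0],10]])

```text
clock: 13.65
ee_pos: [0.5287, -0.0089, 0.0681]
ee_rot: [2.867, 1.284, 0.0]
ft_force: [0.8, -0.1, -0.6]
opening: 0.0172
finger_force: 30.0
```

>>> step_arm(moves=[[[0,0.006,0],[0,0,-0.006],10],[[0,0.012,0],[0,0,-0.011],10],[[0,0.018,0],[0,0,-0.017],10],[[0,0.024,0.002],[0,0,-0.022],10],[[0.001,0.031,0.004],[0,0,-0.028],10],[[0.001,0.031,0.006],[0,0,-0.028],10],[[0.001,0.031,0.006],[0,0,-0.028],10]])

```text
clock: 14.35
ee_pos: [0.5318, -0.0114, 0.0678]
ee_rot: [-2.803, -1.409, 0.003]
ft_force: [-5.7, 3.1, 12.1]
opening: 0.0175
finger_force: 30.1
```

```bash
python3 - <<'E'
from h import *
from station import *
p,R=now();s=observe();print("tool F",R.T@s["ft_force"],"M",R.T@s["moment"]);C=np.array([.5757,.0427])
arc(p,R,C,.070,.6,12)
E
```

```text
t 14.35 p [ 0.5318 -0.0114  0.0678] yaw -36.62 tilt [-0.0036  0.0034 -1.    ] F [-5.7062  3.0607 12.1428] q7 -0.243
tool F [ -0.9399  -6.465  -12.1119] M [ 1.7779 -0.2006  0.0488]
angle 230.97788858804603 rad 0.06968236523063807
[[[-0.002, 0.004, 0.0], [0, 0, -0.0033], 10], [[-0.002, 0.007, 0.0], [0, 0, -0.0067], 10], [[-0.002, 0.011, 0.0], [0, 0, -0.01], 10], [[-0.002, 0.015, 0.0], [0, 0, -0.0133], 10], [[-0.002, 0.018, 0.0], [0, 0, -0.0167], 10], [[-0.002, 0.022, 0.0], [0, 0, -0.02], 10], [[-0.002, 0.026, 0.0], [0, 0, -0.0233], 10], [[-0.002, 0.029, 0.0], [0, 0, -0.0267], 10], [[-0.001, 0.033, 0.0], [0, 0, -0.03], 10], [[-0.001, 0.037, 0.0], [0, 0, -0.0333], 10], [[-0.001, 0.04, 0.0], [0, 0, -0.0367], 10], [[-0.001, 0.044, 0.0], [0, 0, -0.04], 10]]
```

>>> step_arm(moves=[[[0,0.004,-0.004],[0,0,-0.004],10],[[0,0.008,-0.004],[0,0,-0.008],10],[[0,0.012,-0.004],[0,0,-0.011],10],[[0,0.012,-0.004],[0,0,-0.011],10]])

```text
clock: 14.75
ee_pos: [0.5343, -0.0134, 0.0679]
ee_rot: [-2.779, -1.458, 0.002]
ft_force: [-4.0, 3.1, 8.5]
opening: 0.0174
finger_force: 30.0
```

>>> step_arm(moves=[[[0,0.003,0],[0,0,-0.003],10],[[0,0.006,0],[0,0,-0.006],10],[[0,0.006,0],[0,0,-0.006],10]])

```text
clock: 15.05
ee_pos: [0.5351, -0.014, 0.0679]
ee_rot: [-2.765, -1.484, 0.002]
ft_force: [-3.9, 3.3, 8.6]
opening: 0.0174
finger_force: 30.0
```

>>> step_arm(moves=[[[0,0.003,0],[0,0,-0.003],10],[[0,0.006,0],[0,0,-0.006],10],[[0,0.006,0],[0,0,-0.006],10]])

```text
clock: 15.35
ee_pos: [0.5361, -0.0147, 0.0679]
ee_rot: [-2.751, -1.51, 0.002]
ft_force: [-4.0, 1.7, 7.9]
opening: 0.0172
finger_force: 30.0
```

>>> step_arm(moves=[[[0,0.003,0],[0,0,-0.003],10],[[0,0.006,0],[0,0,-0.006],10],[[0,0.006,0],[0,0,-0.006],10]])

```text
clock: 15.65
ee_pos: [0.5371, -0.0153, 0.068]
ee_rot: [-2.737, -1.536, 0.002]
ft_force: [-4.3, 2.7, 8.2]
opening: 0.0174
finger_force: 30.0
```

>>> step_arm(moves=[[[0,0.003,0],[0,0,-0.003],10],[[0,0.006,0],[0,0,-0.006],10],[[0,0.006,0],[0,0,-0.006],10]])

```text
clock: 15.95
ee_pos: [0.538, -0.016, 0.0679]
ee_rot: [-2.722, -1.561, 0.003]
ft_force: [-4.4, 2.2, 8.6]
opening: 0.0175
finger_force: 30.0
```

>>> step_arm(moves=[[[0,0.003,0],[0,0,-0.003],10],[[0,0.006,0],[0,0,-0.006],10],[[0,0.006,0],[0,0,-0.006],10]])

```text
clock: 16.25
ee_pos: [0.5389, -0.0166, 0.0679]
ee_rot: [-2.707, -1.587, 0.003]
ft_force: [-4.2, 3.4, 7.6]
opening: 0.017
finger_force: 30.0
```

>>> step_arm(moves=[[[0,0.003,0],[0,0,-0.003],10],[[0,0.006,0],[0,0,-0.006],10],[[0,0.006,0],[0,0,-0.006],10]])

```text
clock: 16.55
ee_pos: [0.54, -0.0172, 0.0679]
ee_rot: [-2.692, -1.612, 0.003]
ft_force: [-5.1, 2.7, 7.6]
opening: 0.0174
finger_force: 30.0
```

>>> step_arm(moves=[[[0,0.003,0],[0,0,-0.003],10],[[0,0.006,0],[0,0,-0.006],10],[[0,0.006,0],[0,0,-0.006],10]])

```text
clock: 16.85
ee_pos: [0.541, -0.0178, 0.0679]
ee_rot: [-2.677, -1.637, 0.003]
ft_force: [-3.9, 3.2, 9.0]
opening: 0.0175
finger_force: 30.0
```

>>> step_arm(moves=[[[0,0.003,0],[0,0,-0.003],10],[[0,0.006,0],[0,0,-0.006],10],[[0,0.006,0],[0,0,-0.006],10]])

```text
clock: 17.15
ee_pos: [0.542, -0.0184, 0.0679]
ee_rot: [-2.661, -1.662, 0.003]
ft_force: [-4.4, 1.5, 8.9]
opening: 0.0175
finger_force: 30.0
```

>>> step_arm(moves=[[[0,0.003,0],[0,0,-0.003],10],[[0,0.006,0],[0,0,-0.006],10],[[0,0.006,0],[0,0,-0.006],10]])

```text
clock: 17.45
ee_pos: [0.5431, -0.0189, 0.0679]
ee_rot: [-2.646, -1.687, 0.003]
ft_force: [-4.9, 2.2, 7.5]
opening: 0.0178
finger_force: 30.0
```

```bash
python3 - <<'E'
from h import *
from station import *
p,R=now();s=observe();print("tool F",R.T@s["ft_force"],"M",R.T@s["moment"]);C=np.array([.5757,.0427])
arc(p,R,C,.070,1,2)
E
```

```text
t 17.45 p [ 0.5431 -0.0189  0.0679] yaw -24.94 tilt [-0.0036  0.002  -1.    ] F [-4.8972  2.2311  7.5478] q7 -0.091
tool F [-0.0396 -5.4125 -7.5255] M [ 1.5694  0.0359 -0.0621]
angle 242.10782002088484 rad 0.06975313345009354
[[[-0.001, 0.006, 0.0], [0, 0, -0.0056], 10], [[-0.002, 0.012, 0.0], [0, 0, -0.0111], 10]]
```

>>> step_arm(moves=[[[0,0.003,0],[0,0,-0.003],10],[[0,0.006,0],[0,0,-0.006],10],[[0,0.006,0],[0,0,-0.006],10]])

```text
clock: 17.75
ee_pos: [0.5441, -0.0195, 0.0679]
ee_rot: [-2.629, -1.712, 0.003]
ft_force: [-3.9, 2.5, 8.1]
opening: 0.0172
finger_force: 30.0
```

>>> step_arm(moves=[[[0,0.003,0],[0,0,-0.003],10],[[0,0.006,0],[0,0,-0.006],10],[[0,0.006,0],[0,0,-0.006],10]])

```text
clock: 18.05
ee_pos: [0.5452, -0.02, 0.0679]
ee_rot: [-2.613, -1.737, 0.003]
ft_force: [-4.9, 3.0, 7.8]
opening: 0.0173
finger_force: 30.0
```

>>> step_arm(moves=[[[0,0.003,0],[0,0,-0.003],10],[[0,0.006,0],[0,0,-0.006],10],[[0,0.006,0],[0,0,-0.006],10]])

```text
clock: 18.35
ee_pos: [0.5462, -0.0205, 0.0679]
ee_rot: [-2.597, -1.761, 0.003]
ft_force: [-4.4, 2.4, 8.8]
opening: 0.0179
finger_force: 30.0
```

>>> step_arm(moves=[[[0,0.003,0],[0,0,-0.003],10],[[0,0.006,0],[0,0,-0.006],10],[[0,0.006,0],[0,0,-0.006],10]])

```text
clock: 18.65
ee_pos: [0.5475, -0.0211, 0.0679]
ee_rot: [-2.58, -1.786, 0.003]
ft_force: [-5.0, 3.2, 7.3]
opening: 0.0174
finger_force: 30.0
```

>>> step_arm(moves=[[[0,0.003,0],[0,0,-0.003],10],[[0,0.006,0],[0,0,-0.006],10],[[0,0.006,0],[0,0,-0.006],10]])

```text
clock: 18.95
ee_pos: [0.5487, -0.0216, 0.0679]
ee_rot: [-2.564, -1.81, 0.003]
ft_force: [-4.0, 1.2, 8.2]
opening: 0.0174
finger_force: 30.0
```

>>> step_arm(moves=[[[0,0.003,0],[0,0,-0.003],10],[[0,0.006,0],[0,0,-0.006],10],[[0,0.006,0],[0,0,-0.006],10]])

```text
clock: 19.25
ee_pos: [0.5499, -0.0221, 0.0679]
ee_rot: [-2.547, -1.834, 0.003]
ft_force: [-4.4, 2.0, 7.9]
opening: 0.0175
finger_force: 30.0
```

>>> step_arm(moves=[[[0,0.003,0],[0,0,-0.003],10],[[0,0.006,0],[0,0,-0.006],10],[[0,0.006,0],[0,0,-0.006],10]])

```text
clock: 19.55
ee_pos: [0.5512, -0.0226, 0.0678]
ee_rot: [-2.53, -1.858, 0.003]
ft_force: [-3.3, 1.8, 6.4]
opening: 0.0175
finger_force: 30.0
```

>>> step_arm(moves=[[[0,0.003,0],[0,0,-0.003],10],[[0,0.006,0],[0,0,-0.006],10],[[0,0.006,0],[0,0,-0.006],10]])

```text
clock: 19.85
ee_pos: [0.5531, -0.0233, 0.0676]
ee_rot: [-2.514, -1.883, 0.001]
ft_force: [-2.2, 1.3, 2.7]
opening: 0.0175
finger_force: 30.0
```

The upward force is falling, so the tip is at the latch mouth. I'll take one more small step and then press gently.

>>> step_arm(moves=[[[0,0.003,0],[0,0,-0.003],10],[[0,0.006,0],[0,0,-0.006],10],[[0,0.006,0],[0,0,-0.006],10]])

```text
clock: 20.15
ee_pos: [0.5554, -0.024, 0.0674]
ee_rot: [2.496, 1.906, 0.001]
ft_force: [-0.6, 1.1, -1.3]
opening: 0.0176
finger_force: 30.0
```

```bash
python3 - <<'E'
from h import *
from station import *
p,R=now();s=observe();print("tool F",R.T@s["ft_force"],"M",R.T@s["moment"]);C=np.array([.5757,.0427])
arc(p,R,C,.070,1,2)
E
```

```text
t 20.15 p [ 0.5554 -0.024   0.0674] yaw -15.27 tilt [ 0.001  -0.0007 -1.    ] F [-0.6382  1.0676 -1.2647] q7 0.032
tool F [ 0.8624 -0.8983  1.2633] M [ 0.1932  0.0133 -0.0535]
angle 253.03439999274687 rad 0.06971919254432622
[[[-0.002, 0.006, 0.0], [0, 0, -0.0056], 10], [[-0.002, 0.012, 0.0], [0, 0, -0.0111], 10]]
```

>>> step_arm(moves=[[[0,0,0.005],[0,0,0],10],[[0,0,0.01],[0,0,0],10],[[0,0,0.01],[0,0,0],10]])

```text
clock: 20.45
ee_pos: [0.5551, -0.024, 0.0655]
ee_rot: [2.496, 1.906, 0.0]
ft_force: [-0.5, -0.4, -0.2]
opening: 0.0171
finger_force: 30.0
```

>>> step_arm(moves=[[[0,0,0.01],[0,0,0],10],[[0,0,0.02],[0,0,0],10],[[0,0,0.025],[0,0,0],10],[[0,0,0.025],[0,0,0],10]])

```text
clock: 20.85
ee_pos: [0.5546, -0.0236, 0.0604]
ee_rot: [-2.497, -1.906, 0.001]
ft_force: [-0.1, 0.6, -1.5]
opening: 0.0174
finger_force: 30.0
```

>>> step_arm(moves=[[[0,0,0.005],[0,0,0],10],[[0,0,0.01],[0,0,0],10],[[0,0,0.01],[0,0,0],10]])

```text
clock: 21.15
ee_pos: [0.5547, -0.0236, 0.0585]
ee_rot: [-2.497, -1.906, 0.0]
ft_force: [0.7, 0.8, -0.4]
opening: 0.0172
finger_force: 30.0
```

>>> step_arm(moves=[[[0,0,0.005],[0,0,0],10],[[0,0,0.01],[0,0,0],10],[[0,0,0.01],[0,0,0],10]])

```text
clock: 21.45
ee_pos: [0.5546, -0.0236, 0.0565]
ee_rot: [-2.497, -1.906, 0.0]
ft_force: [-1.4, 0.3, 0.2]
opening: 0.0175
finger_force: 30.0
```

>>> step_arm(moves=[[[0,0,0.005],[0,0,0],10],[[0,0,0.005],[0,0,0],10],[[0,0,0.005],[0,0,0],10]])

```text
clock: 21.75
ee_pos: [0.5547, -0.0236, 0.0556]
ee_rot: [-2.497, -1.906, 0.0]
ft_force: [-0.9, -0.2, -1.0]
opening: 0.0176
finger_force: 30.0
```

>>> step_arm(moves=[[[0,0,0.003],[0,0,0],10],[[0,0,0.006],[0,0,0],10],[[0,0,0.006],[0,0,0],10]])

```text
clock: 22.05
ee_pos: [0.5549, -0.0236, 0.055]
ee_rot: [2.497, 1.906, 0.001]
ft_force: [-0.3, 1.0, 5.2]
opening: 0.0172
finger_force: 30.0
```

The head is seated at 5 N. I'll release and lift away.

>>> step_arm(moves=[[[0,0,-0.004],[0,0,0],10],[[0,0,-0.004],[0,0,0],45],[[0,0,-0.004],[0,0,0],45],[[0,0,-0.004],[0,0,0],45],[[0,0,-0.004],[0,0,0],45],[[0,0,-0.004],[0,0,0],45]])

```text
clock: 22.65
ee_pos: [0.5547, -0.0236, 0.0552]
ee_rot: [-2.497, -1.906, 0.0]
ft_force: [-1.2, 0.3, 0.2]
opening: 0.0443
finger_force: 0.0
```

>>> step_arm(moves=[[[0,0,-0.1],[0,0,0],45],[[0,0,-0.2],[0,0,0],45],[[0,0,-0.35],[0,0,0],45],[[0,0,-0.5],[0,0,0],45],[[-0.3,0,-0.6],[0,0,0],45],[[-0.5,0,-0.7],[0,0,0],45],[[-0.5,0,-0.7],[0,0,0],45],[[-0.5,0,-0.7],[0,0,0],45],[[-0.5,0,-0.7],[0,0,0],45]])

```text
clock: 23.55
ee_pos: [0.5284, -0.1182, 0.1946]
ee_rot: [-2.494, -1.907, -0.001]
ft_force: [0.6, -0.1, 0.1]
opening: 0.0451
finger_force: 0.0
```

```bash
python3 - <<'E'
from h import *
from station import *
p,R=now()
r=read_camera("wrist");r2=read_camera("scene");np.savez("s5.npz",**r2)
b=cv2.resize(r2["image"][140:275,150:340],(490,348));a=cv2.resize(r["image"],(464,348))
im=np.vstack([a[:, :464]]);c=np.zeros((348,800,3),np.uint8);c[:,:400]=cv2.resize(a,(400,348));c[:,400:]=cv2.resize(b,(400,348));cv2.imwrite("pics/fin.png",c[:,:,::-1])
for z in(.044,.084,.097):print(z,proj(r,[.5548,-.0236,z]),proj(r2,[.5548,-.0236,z]))
E
```

```text
t 23.55 p [ 0.5284 -0.1182  0.1946] yaw -15.18 tilt [-0.0009  0.0018 -1.    ] F [ 0.6002 -0.0786  0.0622] q7 0.136
0.044 [254.8055  83.2459] [259.9567 198.4396]
0.084 [254.8631  78.8456] [259.8122 187.6117]
0.097 [254.8856  77.1192] [259.7635 183.963 ]
```

View pics/fin.png

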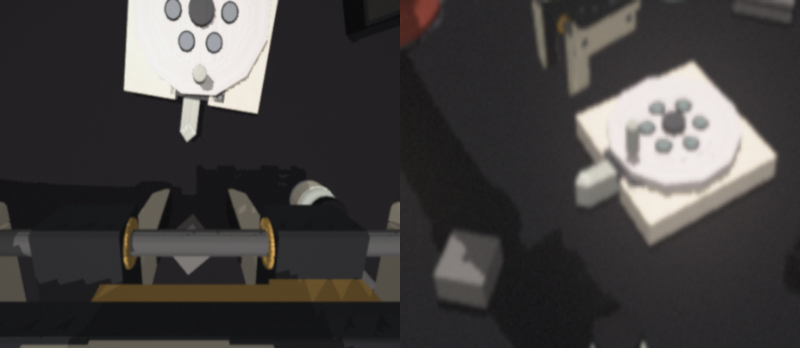

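The pin stands upright by the pointer. Its head top is at scene pixel (260,187.7), against (259.8,187.6) predicted for a seated head at 84 mm, and the bench looks undisturbed. Signing off.

```bash
python3 -c "
from station import sign_off
print(sign_off())"
```

```text
the job is handed in; nothing more can be done
None
```

The pin is seated upright in the latch hole with its head down on the disc; I swung the disc the shorter way round, pressed with at most about 14 N, touched nothing else that I could see, and handed in at about 23.6 s.

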